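# Turn the face-down adapter board over against the tray wall

## Robot

A 6-joint arm with a two-finger parallel gripper is mounted at the origin on the work surface. World frame = base frame: x ahead of the robot, y to its left, z up, the work surface at z = 0. Lengths are in m, angles in rad, forces in N, time in s.
With the tool pointing down it reaches from about 0.4 to 0.825 m from the base axis. Payload 7 kg.
Tool frame: the origin (TCP) lies midway between the tips of the shut fingers; the grasp point (between the pads) lies 19 mm behind it; z points along the fingers, y is the line along which they close (so a half turn about z gives the same grasp; the last joint's range is limited). The gripper opens to 85 mm and grips with 20 to 120 N. Pads are 22 mm wide; open, the fingers measure 114 mm over their backs; the gripper's body (76 mm by 85 mm) begins 54 mm behind the grasp point. The pads swing forward as they close: fully open they stand 13 mm farther back than shut.
Start: joints at [-0.857, 0.359, 0.012, 0, -1.224, -0.288], TCP at [0.279, -0.615, 0.201] pointing down, gripper open.
Joint ranges: [-3.07, 3.07], [-1.43, 2.12], [-1.02, 1.25], [-3.03, 1.67], [-3.05, -0], [-3.03, 3.03]. Speed limits (rad/s): [2.39, 2.39, 3.01, 3.14, 3.14, 3.14].

## Interface

Orientations are given as a rotation vector (axis times angle).
In Python, from plant import arm gives the robot as it stands.
- The arm moves only by the shell command python3 -m creep 'ROWS' [FORCE]. ROWS is text: rows parted by semicolons, each of 7 numbers parted by spaces: the shift along the tool's x, y, z in mm, then the turn, a rotation vector about the tool's x, y, z in degrees, then the finger opening in mm, from 0 to 85.4. A call has 1 to 20 rows; each row is the pose to reach, as a shift and turn from the pose commanded when the call began, along the tool's axes at that moment; what a row does not reach only later rows make up. A row lasts 1/10 s, in which the tool goes at most 50 mm and 8.59 degrees, less where a joint would pass 70% of its speed; a pose out of reach is approached as far as the arm can. A call with a gripper value outside its range is refused whole. The fingers move at their own pace and stop on an object; FORCE is the grip in N (left out, the last holds). Time passes only in rows, so rows that repeat a pose let the fingers close. It gives the time, the measured TCP pose, the force, the opening and the grip force at its end, in the units of the state.
- arm.get_state(): the state, without advancing time (a new reading comes with each control period).
- arm.get_image(name): name is "side" or "top" or "wrist"; returns (picture, depth): 420x560x3 uint8, blue, green, red; 420x560 float32, m along the optical axis (not along the pixel's ray), 0 where there is no reading.
- arm.camera_params(name): a dict with "fovy" (degrees; the focal length in pixels is half the picture's height over the tangent of half this angle, whatever the lens; pixels are square), "cx", "cy" (the principal point, pixels), "R" (3x3) and "t" (3): a world point X has camera coordinates R X + t. Camera axes: x right, y down, z forward; pixel columns grow to the right and rows downward; lengths in m; the calibration is good to about 2 mm. A picture is of the moment at which its call begins: read the wrist's pose just before it. camera_params takes no time and is no camera call; for the wrist camera it gives the pose at the moment of the call.
- arm.close_job(): hands the job in; it is judged then, once.
The state is a dict: "t": time; "qpos": joint angles; "dq": joint speeds; "joint_efforts": joint torques, N m; "tcp_pos": TCP position; "ee_rot": TCP orientation; "contact_force": force on the tool from outside, world axes, zero at the start; "wrist_torque": the same for the moment, N m; "finger_gap": finger opening in m; "finger_force": force on a finger pad.
Only numpy, scipy, OpenCV 4.12 (cv2) and the standard library are available. Lean on these libraries where they do the work, as an engineer would, in place of code of your own. Each camera call takes 0.05 s, during which the arm holds its last target. There are 200 camera calls.

## Task

One of the three small adapter boards in the steel tray lies face down, with its bare soldered back showing. Without picking it up, push it along the tray floor against the tray's far wall (the one farthest from you) until it rides up and stands leaning on that wall, then draw its top edge back over towards you so that it drops onto its back and lies flat on the tray floor with its black socket strips up. Leave the other two boards and the green plugs in the tray where they are, and finish clear of everything.

Things in the scene. Friction and masses are not known exactly. Their poses are not given: they have to be found in the camera images.
- board: the face-down board: green, 60 mm (x) by 45 mm (y), 7 mm thick, about 45 g: a 2.4 mm plate on two black socket strips 4.6 mm high and 7.5 mm wide along its two 60 mm sides. Origin: centre of the face it lies on at the start; z points out of the bare soldered back, up at the start and down once turned over (origin then 7 mm above the floor). Its +x end faces roughly the far wall
- board_far_left (a point): corner of the board at its +x, +y, at mid-thickness
- board_far_right (a point): corner of the board at its +x, -y, at mid-thickness
- board_near_left (a point): corner of the board at its -x, +y, at mid-thickness
- board_near_right (a point): corner of the board at its -x, -y, at mid-thickness
- tray: fixed shallow steel tray, grey rubber liner, open top. Origin: centre of its underside on the desk; x points away from the robot to the far wall, y left along it. Liner (floor) top 4 mm above the desk; flat floor 180 (x) by 270 mm (y); walls flare outwards; 211 by 301 mm over the rolled rims. The three boards lie side by side in y, about 85 mm apart, in any order. Liner friction about 0.9
- far_wall: the tray's far (+x) wall, part of the tray; same origin and axes. Smooth: the board slides on it (friction about 0.2). Section, from the floor's edge: 60 deg up to 8 mm above the floor (4.6 mm out), 70 deg up to 18 mm (8.2 out), 80 deg up to the rim at 36 mm (11.4 out). The other walls are alike
- far_rim (a point): middle of the far wall's rim, on its inner side, 41.3 mm above the desk, 101 mm in x from the tray's origin
- far_foot (a point): middle of the far wall's foot, where the flat floor ends, 90 mm in x from the tray's origin, at floor height. With its near edge pushed up to this line the board leans at about 72 deg, top edge about 57 mm above the floor, 20 mm above and 7 mm beyond the rim, and stays so when let go; drawn past upright it falls over towards the robot
- spare_a: another board of the same make lying face up (black strips and chips showing), 60 by 45 by 7 mm, loose; origin at the centre of its underside
- spare_b: the third board, as spare_a
- plug_1: loose green screw-terminal plug 12 by 18 by 12 mm on the tray floor near the near wall, between the boards' lanes; origin at the centre of its underside
- plug_2: a second such plug
There are look-alikes about, which are no part of the job. Leave any orange or red look-alike of the board alone.

How it is judged:
On the way:
1. the board stands tipped up, leaning on the far wall (angle between board's own z axis and vertical between 0.8 and 1.7 rad and contact force between board and far_wall above 0.02 N), for 0.2 s.
At the end, for the whole second after the job is handed in: The board lies still and flat (within 7 degrees) on the tray floor, turned over so that its socket strips are up, and the other two boards and both plugs are within 20 mm of where they were (angle between board's own z axis and vertical above 3.02 rad and z of board in the frame of tray between 0.008 and 0.014 m and x of board in the frame of tray between -0.09 and 0.09 m and y of board in the frame of tray between -0.135 and 0.135 m and linear speed of board below 0.02 m/s and distance of each of spare_a, spare_b, plug_1, plug_2 from where it was at the start of the episode below 0.02 m); the robot touches nothing.
It fails at once if the board is lifted: all four of its corners are more than 25 mm above the desk (21 mm above the tray floor) at once (height (world z) of each of board_far_left, board_far_right, board_near_left, board_near_right above 0.025 m).
It fails at once if another board or a plug in the tray is shoved more than 20 mm or tipped up (distance of any of spare_a, spare_b, plug_1, plug_2 from where it was at the start of the episode above 0.02 m or angle between any of spare_a, spare_b's own z axis and vertical above 0.6 rad).
It also fails if it takes over 45 s, if anything falls off the work surface, if the arm or the gripper's body presses on something with over 40 N, if the wrist force passes 120 N, or if a joint passes its speed limit or range.

## Working session

There is one attempt and no reset: what is moved stays moved. The work goes in short steps, Python scripts to look and compute and a shell command to move; the robot and the scene stay as the last step left them, time stands still between calls to the robot, and variables do not carry over. Pictures are saved under pics/ and viewed, at most 10 in all, crops included, and the job is handed in when it is done.

```bash
mkdir -p pics; ls; python3 - <<'E'
from plant import arm
import cv2,numpy as np
s=arm.get_state();print(s)
for n in("top","side"):
    im,d=arm.get_image(n);cv2.imwrite(f'pics/{n}0.png',im);np.save(f'{n}0.npy',d);p=arm.camera_params(n);print(n,p)
E
```

```text
pics
{'t': 0.0, 'qpos': array([-8.56924040e-01,  3.59386162e-01,  1.10997851e-02, -3.86500600e-04,
       -1.22411167e+00, -2.88100509e-01]), 'dq': array([ 0.0006383 , -0.00179223, -0.00106789, -0.00033802,  0.00022753,
        0.0010197 ]), 'joint_efforts': array([-1.84906443e-03, -5.83321166e+01,  2.93415821e+01,  6.93647593e+00,
       -6.09643015e-03,  3.81434916e-05]), 'tcp_pos': array([ 0.27856356, -0.61426682,  0.20047546]), 'ee_rot': array([ 6.63463011e-01, -3.07027432e+00, -2.48059962e-03]), 'contact_force': array([-0.23942378,  0.37863101, -0.34493973]), 'wrist_torque': array([-0.04719428, -0.03496765,  0.01689669]), 'finger_force': 0.0, 'finger_gap': 0.08560050702328457}
top {'fovy': 50.51251533363647, 'cx': 277.3870355615062, 'cy': 210.0397850426976, 'R': array([[ 0.01833823, -0.99980865,  0.00681001],
       [-0.9960144 , -0.01886241, -0.08717525],
       [ 0.08728702, -0.00518423, -0.99616971]]), 't': array([0.03391886, 0.5867033 , 0.70124924])}
side {'fovy': 50.2450652906494, 'cx': 286.33432562340386, 'cy': 210.69637563609427, 'R': array([[-0.9062163 , -0.42263379, -0.01235679],
       [-0.28466156,  0.63146267, -0.72126465],
       [ 0.31263367, -0.65010428, -0.69254936]]), 't': array([0.5444708 , 0.18454133, 0.53555475])}
```

View pics/top0.png

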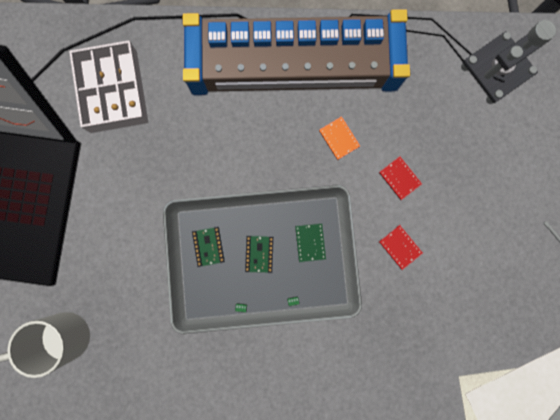

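The top view shows the tray spanning about (165–360, 188–332). The face-down board is the right-hand one at about (311,243), the spares are at (208,246) and (259,254), and the plugs are at (241,307) and (293,300). I'll enlarge the tray.

```bash
python3 - <<'E'
import cv2
im=cv2.imread('pics/top0.png')[180:340,155:370]
cv2.imwrite('pics/topc.png',cv2.resize(im,None,fx=3.7,fy=3.7,interpolation=cv2.INTER_CUBIC))
E
```

```text
(no output)
```

View pics/topc.png

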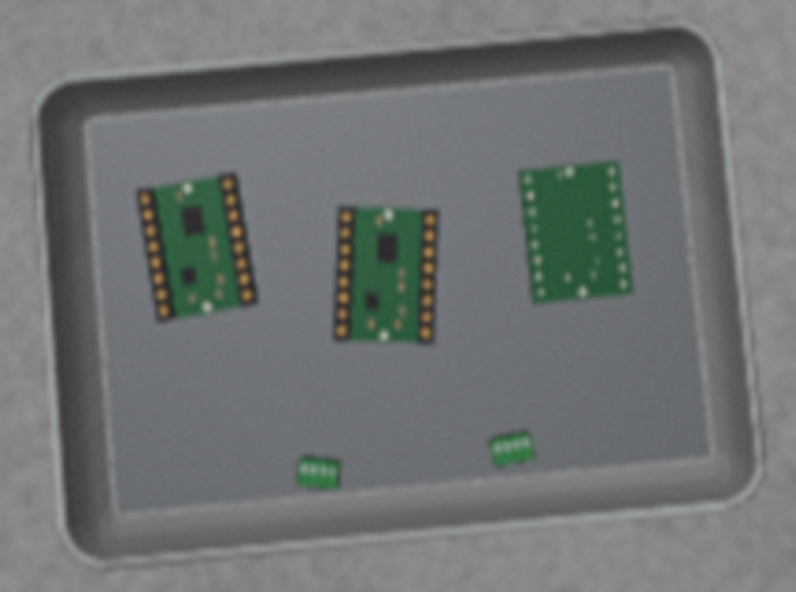

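View pics/side0.png

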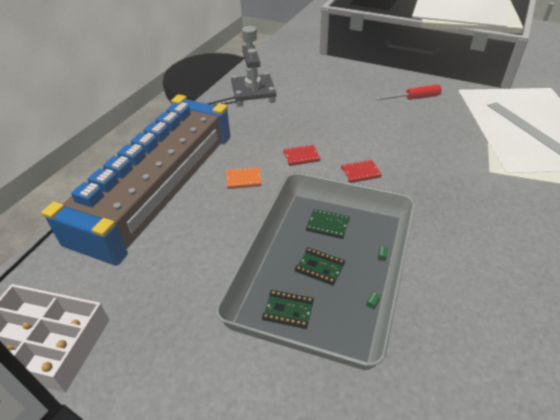

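The crop shows the floor corners at (88,120), (672,68), (711,456) and (118,512). The face-down board's corners are at (520,170), (618,162), (633,293) and (533,304). In the side view that board is centred at about (328,223).

```bash
cat > h.py <<'E'
import numpy as np
from plant import arm
def ray(n,uv,p=None):
    p=p or arm.camera_params(n);f=210/np.tan(np.radians(p['fovy']/2))
    d=np.array([(uv[0]-p['cx'])/f,(uv[1]-p['cy'])/f,1]);R=np.array(p['R'])
    return -R.T@p['t'],R.T@d
def plane(n,uv,z,p=None):
    c,d=ray(n,uv,p);return c+d*(z-c[2])/d[2]
def tri(n1,a,n2,b):
    c1,d1=ray(n1,a);c2,d2=ray(n2,b)
    s=np.linalg.lstsq(np.c_[d1,-d2],c2-c1,rcond=None)[0]
    P,Q=c1+s[0]*d1,c2+s[1]*d2;return (P+Q)/2,np.linalg.norm(P-Q)
def cr(u,v):return ((u+.5)/3.7-.5+155,(v+.5)/3.7-.5+180)
E
python3 - <<'E'
from h import *
np.set_printoptions(precision=4,suppress=True)
F=[plane('top',cr(*q),.004) for q in[(88,120),(672,68),(711,456),(118,512)]]
B=[plane('top',cr(*q),.011) for q in[(520,170),(618,162),(633,293),(533,304)]]
for n,P in(('tray',F),('board',B)):
    P=np.array(P)[:,:2];e=lambda i,j:P[i]-P[j]
    print(n,P.tolist(),P.mean(0),[np.linalg.norm(e(*k)) for k in((0,1),(1,2),(2,3),(3,0))],[np.degrees(np.arctan2(v[1],v[0])) for v in(e(0,3),e(1,2),e(0,1),e(3,2))])
for q in[(208,476-156),(511,450)]:pass
for q in[(319,473),(513,450),(197,247),(386,275)]: print('obj',plane('top',cr(*q),.012))
d=np.load('top0.npy')
for uv in((311,243),(330,243),(320,280)):
    c,r=ray('top',uv);print('depth z',(c+r*d[uv[1],uv[0]]))
print(tri('top',cr(576,232),'side',(328.5,222.5)))
ds=np.load('side0.npy')
for uv in((328,222),(330,245)):
    c,r=ray('side',uv);print('side depth',(c+r*ds[uv[1],uv[0]]))
E
```

```text
tray [[0.5812944573585028, 0.21070829012077152], [0.6100922592899592, -0.05416980413921109], [0.4360264243591693, -0.07278969682354346], [0.4068721743116188, 0.19081443424803274]] [0.5086 0.0686] [np.float64(0.2664389577649703), np.float64(0.17505889093024973), np.float64(0.26521144057871227), np.float64(0.17555312109094678)] [np.float64(6.506792571300789), np.float64(6.105734691064077), np.float64(96.20488126291555), np.float64(96.31118397112452)]
board [[0.561895328694061, 0.014758326098013252], [0.5663147891112246, -0.029217438151635966], [0.5079252423770728, -0.036478672559433614], [0.5022390794633567, 0.00807553547733715]] [ 0.5346 -0.0107] [np.float64(0.04419727900809734), np.float64(0.05883931247851793), np.float64(0.044915586409009174), np.float64(0.06002939082445955)] [np.float64(6.391719590699754), np.float64(7.088821747830338), np.float64(95.73882197420016), np.float64(97.27296984238967)]
obj [0.4265 0.1014 0.012 ]
obj [0.438  0.0161 0.012 ]
obj [0.5248 0.1583 0.012 ]
obj [0.5139 0.0738 0.012 ]
depth z [ 0.5335 -0.0117  0.0131]
depth z [ 0.5343 -0.0445  0.0018]
depth z [ 0.4727 -0.0281  0.0038]
(array([ 0.5338, -0.0111,  0.0099]), np.float64(0.0017394515878268648))
side depth [ 0.5341 -0.0122  0.0098]
side depth [0.5155 0.0267 0.0039]
```

```bash
cat >> h.py <<'E'
from scipy.spatial.transform import Rotation as Ro
YAW=np.radians(6.3);T0=np.array([.5086,.0686,0]);RT=Ro.from_euler('z',YAW)
np.set_printoptions(precision=2,suppress=True)
def t2w(x,y,z):return T0+RT.apply([x,y,z])      # tray xy (m), z above desk
def rel(x,y,z,yawflip=0,tilt=0):
    """row (mm,deg) to reach tray point; tool y along tray -/+y, pointing down"""
    s=arm.get_state();R=Ro.from_rotvec(s['ee_rot'])
    G=RT*Ro.from_euler('z',180*yawflip,degrees=True)*Ro.from_euler('y',tilt,degrees=True)*Ro.from_rotvec([np.pi,0,0])
    print('row',R.inv().apply(t2w(x,y,z)-s['tcp_pos'])*1e3,np.degrees((R.inv()*G).as_rotvec()))
def here():
    s=arm.get_state();print('t %.2f'%s['t'],'tray',RT.inv().apply(s['tcp_pos']-T0)*1e3,'F',s['contact_force'],'gap',s['finger_gap'])
E
python3 - <<'E'
from h import *
rel(-.038,-.082,.10,0);rel(-.038,-.082,.10,1);here()
E
```

```text
row [-429.93  460.72  101.17] [   0.03    0.12 -161.91]
row [-429.93  460.72  101.17] [ 0.08 -0.02 18.09]
t 0.10 tray [-303.58 -653.57  200.57] F [0.39 0.01 0.13] gap 0.08575681232656075
```

```bash
python3 -m creep '-43 46 0 0 0 6 0;-86 92 0 0 0 12 0;-129 138 10 0 0 18.1 0;-172 184 20 0 0 18.1 0;-215 230 30 0 0 18.1 0;-258 276 40 0 0 18.1 0;-301 322 50 0 0 18.1 0;-344 368 60 0 0 18.1 0;-387 414 80 0 0 18.1 0;-430 461 101 0 0 18.1 0;-430 461 101 0 0 18.1 0;-430 461 101 0 0 18.1 0;-430 461 101 0 0 18.1 0;-430 461 101 0 0 18.1 0;-430 461 101 0 0 18.1 0;-430 461 101 0 0 18.1 0;-430 461 101 0 0 18.1 0;-430 461 101 0 0 18.1 0' 20; python3 - <<'E'
from h import *
here();rel(-.038,-.082,.014,1)
import cv2
im,d=arm.get_image('wrist');np.save('w1.npy',d);cv2.imwrite('pics/w1.png',im);print(arm.camera_params('wrist'))
E
```

```text
t: 1.9
tcp_pos: [0.4799, -0.0182, 0.1007]
ee_rot: [-0.17, 3.136, 0.0]
contact_force: [0.3, -0.1, 0.4]
finger_gap: 0.0001
finger_force: 0.0
t 1.90 tray [-38.07 -83.08 100.74] F [ 0.28 -0.13  0.42] gap 6.261135703496712e-05
row [-0.02  1.06 86.74] [ 0.01  0.04 -0.09]
{'fovy': 64.07113730982665, 'cx': 283.2791719020629, 'cy': 207.88692994352914, 'R': array([[-0.11,  0.99,  0.  ],
       [ 0.95,  0.1 ,  0.3 ],
       [ 0.29,  0.03, -0.96]]), 't': array([ 0.07, -0.46,  0.14])}
```

View pics/w1.png

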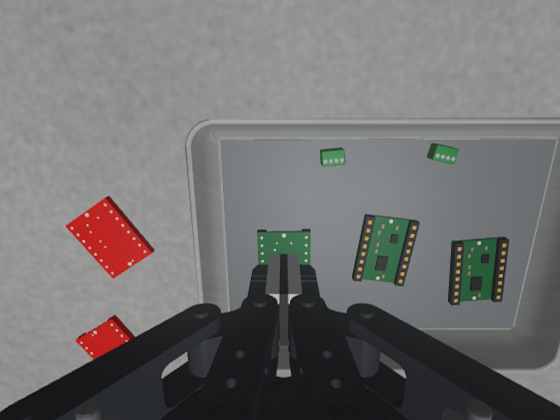

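The wrist view has image down as away from the robot. The board's near corners are at (258,231) and (311,231), and the shut fingers are at column 284. I'll check the near edge against the top-camera estimate.

```bash
python3 - <<'E'
from h import *
for uv in((258,231),(311,231),(220,138),(228,328)): 
    z=.011 if uv[1]==231 else .004
    print(RT.inv().apply(plane('wrist',uv,z)-T0)*1e3)
E
python3 -m creep '0 1 30 0 0 0 0;0 1 60 0 0 0 0;0 1 86 0 0 0 0;0 1 86 0 0 0 0;0 1 88 0 0 0 0;0 1 90 0 0 0 0;0 1 90 0 0 0 0'
```

```text
[ -12.49 -103.88   11.  ]
[-12.43 -59.59  11.  ]
[ -88.3  -132.56    4.  ]
[  88.17 -135.11    4.  ]
t: 2.65
tcp_pos: [0.4807, -0.0161, 0.0114]
ee_rot: [-0.172, 3.135, 0.001]
contact_force: [-0.1, 0.1, -1.4]
finger_gap: 0.0002
finger_force: 0.0
```

```bash
python3 -m creep '0 0 2 0 0 0 0;0 0 4 0 0 0 0;0 0 5 0 0 0 0;0 0 5 0 0 0 0;0 0 5 0 0 0 0'; python3 -m creep '0 0 1 0 0 0 0;0 0 1 0 0 0 0;0 0 1 0 0 0 0'
```

```text
t: 3.15
tcp_pos: [0.4799, -0.0163, 0.0054]
ee_rot: [0.173, -3.137, 0.0]
contact_force: [1.0, -0.1, -0.6]
finger_gap: 0.0
finger_force: 0.0
t: 3.45
tcp_pos: [0.4798, -0.0163, 0.0044]
ee_rot: [0.173, -3.137, 0.0]
contact_force: [-0.0, -0.3, 0.1]
finger_gap: -0.0001
finger_force: 0.0
```

```bash
python3 -m creep '-6 0 -1 0 0 0 0;-12 0 -1 0 0 0 0;-16 0 -1 0 0 0 0;-20 0 -1 0 0 0 0;-24 0 -1 0 0 0 0;-28 0 -1 0 0 0 0;-32 0 -1 0 0 0 0;-36 0 -1 0 0 0 0;-40 0 -1 0 0 0 0;-44 0 -1 0 0 0 0;-48 0 -1 0 0 0 0;-52 0 -1 0 0 0 0;-56 0 -1 0 0 0 0;-60 0 -1 0 0 0 0;-64 0 -1 0 0 0 0;-68 0 -1 0 0 0 0;-70 0 -1 0 0 0 0;-70 0 -1 0 0 0 0'; python3 - <<'E'
from h import *
import cv2
here()
for n in('side','top'):
    im,d=arm.get_image(n);cv2.imwrite(f'pics/{n}2.png',im)
    c=(im[160:260,270:390] if n=='side' else im[190:290,270:370])
    globals()[n]=cv2.resize(c,(400,400*c.shape[0]//c.shape[1]))
h=max(side.shape[0],top.shape[0]);o=np.zeros((h,800,3),np.uint8);o[:side.shape[0],:400]=side;o[:top.shape[0],400:]=top
cv2.imwrite('pics/c2.png',o)
E
```

```text
t: 5.25
tcp_pos: [0.5497, -0.0086, 0.0053]
ee_rot: [-0.172, 3.137, 0.0]
contact_force: [-0.2, 0.4, 0.0]
finger_gap: -0.0001
finger_force: 0.0
t 5.25 tray [ 32.39 -81.2    5.35] F [-0.17  0.4   0.02] gap -0.00012357358749828212
```

View pics/c2.png

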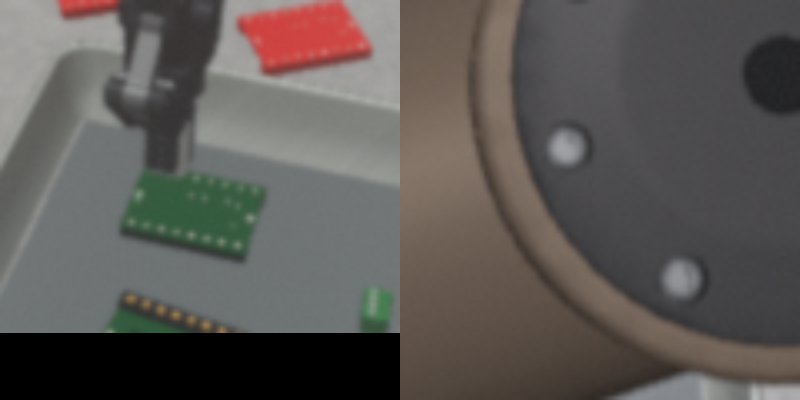

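```bash
python3 - <<'E'
from h import *
for z in(.004,.011,.03):print(z,RT.inv().apply(plane('side',(270+170/3.333,160+172/3.333),z)-T0)*1e3)
p=arm.camera_params('side');f=210/np.tan(np.radians(p['fovy']/2))
X=p['R']@arm.get_state()['tcp_pos']+p['t'];print('tcp px',X[:2]/X[2]*f+[p['cx'],p['cy']])
im,d=arm.get_image('side')
for uv in((323,205),(324,200),(325,195),(323,221)):
    c,r=ray('side',uv);print(uv,RT.inv().apply(c+r*d[uv[1],uv[0]]-T0)*1e3)
E
```

```text
0.004 [  34.62 -108.24    4.  ]
0.011 [  32.95 -101.15   11.  ]
0.03 [ 28.42 -81.91  30.  ]
tcp px [318.1  222.62]
(323, 205) [ 23.95 -73.4   52.84]
(324, 200) [ 18.89 -55.82  79.7 ]
(325, 195) [ 18.69 -59.33  86.31]
(323, 221) [ 24.47 -82.45  10.14]
```

```bash
python3 - <<'E'
from h import *
import cv2
im,d=arm.get_image('wrist');cv2.imwrite('pics/w3.png',im)
p=arm.camera_params('wrist');f=210/np.tan(np.radians(p['fovy']/2))
s=arm.get_state();X=p['R']@s['tcp_pos']+p['t'];print('tcp px',X[:2]/X[2]*f+[p['cx'],p['cy']],'depth',X[2])
for v in range(215,300,6):
    c,r=ray('wrist',(278,v),p);print(v,d[v,278],RT.inv().apply(c+r*d[v,278]-T0)*1e3)
im,d=arm.get_image('side');cv2.imwrite('pics/s3.png',cv2.resize(im[150:270,250:410],(800,600)))
E
```

```text
tcp px [282.78 246.35] depth 0.18719898641196117
215 0.17567089 [ 11.58 -83.71  11.18]
221 0.1760295 [ 14.7  -83.72  11.77]
227 0.1779063 [ 18.37 -83.75  10.94]
233 0.1775029 [ 21.26 -83.74  12.25]
239 0.17906839 [ 24.89 -83.77  11.74]
245 0.18082419 [ 28.65 -83.79  11.06]
251 0.18270802 [ 32.53 -83.82  10.29]
257 0.14706127 [ 20.14 -83.26  43.77]
263 0.14287917 [ 20.76 -83.19  48.34]
269 0.13788316 [ 20.86 -83.12  53.6 ]
275 0.13311951 [ 20.9  -83.04  58.6 ]
281 0.12740609 [ 20.29 -82.95  64.39]
287 0.12400529 [ 20.7  -82.9   68.07]
293 0.11942849 [ 20.36 -82.82  72.76]
299 0.119103014 [ 22.22 -82.82  73.67]
```

View pics/w3.png

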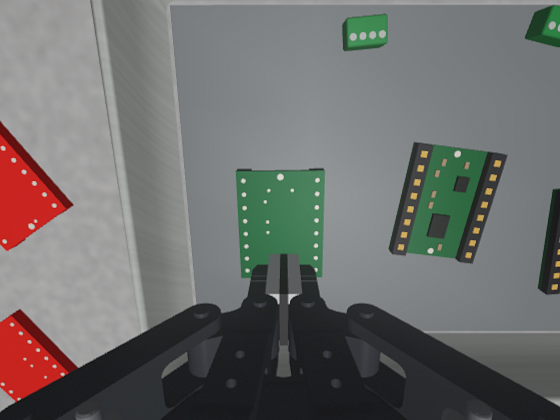

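The wrist view shows the board unmoved, with its near edge at row 170. The finger ends at row 254, where depth puts it about 40 mm above the liner, and the TCP projects to (283,246). So the finger passed over the board and the tips are shorter than stated. I'll look closer from the side.

View pics/s3.png

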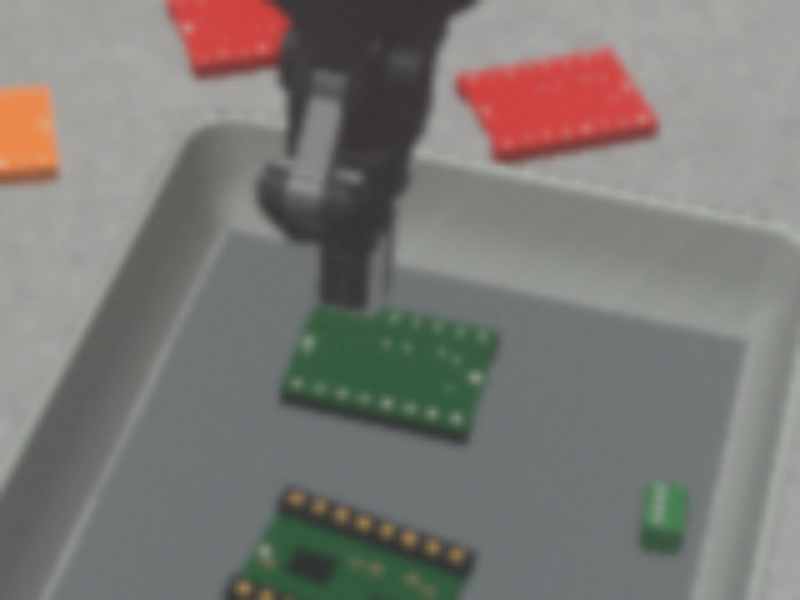

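```bash
python3 - <<'E'
from h import *
im,d=arm.get_image('side')
for v in range(186,226,3):
    o=[]
    for u in(318,322,326):
        c,r=ray('side',(u,v));o.append(RT.inv().apply(c+r*d[v,u]-T0)*1e3)
    print(v,*o)
s=arm.get_state();print(s['qpos'],s['tcp_pos'])
E
```

```text
186 [ 21.04 -25.31 130.33] [ 18.34 -36.33 122.03] [ 19.6  -66.06  97.37]
189 [ 20.45 -23.69 126.67] [ 18.53 -38.14 115.19] [ 19.65 -67.53  90.53]
192 [ 19.67 -21.36 123.62] [ 18.87 -40.57 107.7 ] [ 19.53 -68.27  84.24]
195 [ 20.4  -25.08 115.01] [ 18.68 -40.79 102.1 ] [ 19.15 -67.87  78.91]
198 [ 26.34 -49.93  86.55] [ 18.43 -40.76  96.67] [ 20.93 -77.18  64.53]
201 [ 30.98 -69.61  62.28] [ 24.65 -68.35  65.17] [ 20.33 -75.82  59.86]
204 [ 30.94 -70.36  55.57] [ 24.51 -68.88  58.73] [ 19.57 -73.76  55.82]
207 [ 31.08 -71.86  48.04] [ 24.33 -69.27  52.33] [ 19.54 -75.04  48.54]
210 [ 30.58 -70.8   42.91] [ 23.9  -68.58  46.9 ] [ 19.51 -76.29  41.18]
213 [ 36.71 -96.8   10.77] [  30.92 -100.02    9.53] [  24.54 -100.72   10.79]
216 [ 35.2  -91.63   9.33] [ 28.59 -91.24  11.7 ] [ 23.12 -95.77   9.12]
219 [ 33.16 -84.31  10.14] [ 27.35 -87.13   9.25] [ 20.95 -87.32  11.05]
222 [ 31.06 -76.72  11.35] [ 25.39 -79.9   10.06] [ 19.42 -81.81  10.09]
225 [ 29.36 -70.74  10.98] [ 23.71 -73.85   9.74] [ 17.98 -76.71   8.77]
[ 0.34  0.36 -0.5  -0.   -0.71 -1.8 ] [ 0.55 -0.01  0.01]
```

Both cameras agree that the real fingertips are about 36 mm above the reported TCP, with x and y correct. I'll go back behind the board and descend by that extra amount, feeling for the floor.

```bash
python3 -m creep '20 0 0 0 0 0 0;45 0 0 0 0 0 0;70 0 0 0 0 0 0;70 0 5 0 0 0 0;70 0 15 0 0 0 0;70 0 25 0 0 0 0;70 0 28 0 0 0 0;70 0 30 0 0 0 0;70 0 30 0 0 0 0;70 0 30 0 0 0 0'; python3 - <<'E'
from h import *
here();p=arm.camera_params('wrist');im,d=arm.get_image('wrist');print(im.shape)
for v in range(240,262,2):
    c,r=ray('wrist',(278,v),p);print(v,RT.inv().apply(c+r*d[v,278]-T0)*1e3)
E
python3 -m creep '0 0 1 0 0 0 0;0 0 2 0 0 0 0;0 0 2 0 0 0 0;0 0 2 0 0 0 0'
```

```text
t: 6.55
tcp_pos: [0.48, -0.0163, -0.0247]
ee_rot: [0.172, -3.137, 0.0]
contact_force: [-0.1, 0.5, -0.5]
finger_gap: 0.0
finger_force: 0.0
t 6.55 tray [-37.7  -81.24 -24.66] F [-0.12  0.49 -0.45] gap 2.699685225950895e-05
(420, 560, 3)
240 [-53.45 -83.38   4.09]
242 [-52.58 -83.38   4.38]
244 [-51.37 -83.39   3.91]
246 [-50.19 -83.4    3.52]
248 [-49.59 -83.39   4.44]
250 [-48.33 -83.4    3.88]
252 [-47.43 -83.4    4.16]
254 [-49.17 -83.3   10.07]
256 [-49.03 -83.28  11.86]
258 [-49.51 -83.23  14.88]
260 [-49.39 -83.2   16.6 ]
t: 7.0
tcp_pos: [0.4802, -0.0162, -0.0258]
ee_rot: [-0.173, 3.136, 0.0]
contact_force: [-2.3, 0.7, 8.7]
finger_gap: -0.0005
finger_force: 4.5
```

```bash
python3 -m creep '-4 0 -2.3 0 0 0 0;-8 0 -2.3 0 0 0 0;-12 0 -2.3 0 0 0 0;-16 0 -2.3 0 0 0 0;-20 0 -2.3 0 0 0 0;-24 0 -2.3 0 0 0 0;-28 0 -2.3 0 0 0 0;-32 0 -2.3 0 0 0 0;-36 0 -2.3 0 0 0 0;-40 0 -2.3 0 0 0 0;-44 0 -2.3 0 0 0 0;-48 0 -2.3 0 0 0 0;-52 0 -2.3 0 0 0 0;-56 0 -2.3 0 0 0 0;-56 0 -2.3 0 0 0 0;-56 0 -2.3 0 0 0 0'; python3 - <<'E'
from h import *
import cv2
here();im,d=arm.get_image('side');cv2.imwrite('pics/s4.png',cv2.resize(im[150:270,250:410],(800,600)))
E
```

```text
t: 8.6
tcp_pos: [0.5355, -0.0101, -0.0244]
ee_rot: [0.172, -3.137, -0.0]
contact_force: [0.1, 0.2, 0.3]
finger_gap: -0.0002
finger_force: 0.0
t 8.60 tray [ 18.14 -81.21 -24.36] F [0.06 0.21 0.32] gap -0.00016931515069741035
```

View pics/s4.png

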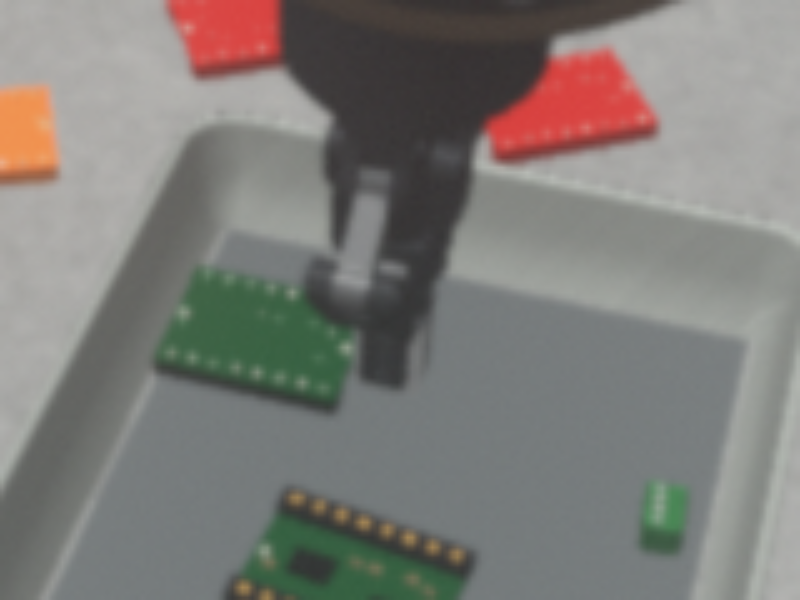

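The side view shows the board pushed cleanly and square, with its far edge at the wall foot. I'll go on slowly.

```bash
python3 -m creep '-3 0 0 0 0 0 0;-6 0 0 0 0 0 0;-9 0 0 0 0 0 0;-12 0 0 0 0 0 0;-15 0 0 0 0 0 0;-18 0 0 0 0 0 0;-21 0 0 0 0 0 0;-24 0 0 0 0 0 0;-27 0 0 0 0 0 0;-30 0 0 0 0 0 0;-32 0 0 0 0 0 0;-34 0 0 0 0 0 0;-36 0 0 0 0 0 0;-38 0 0 0 0 0 0;-40 0 0 0 0 0 0;-42 0 0 0 0 0 0;-44 0 0 0 0 0 0;-46 0 0 0 0 0 0;-48 0 0 0 0 0 0;-48 0 0 0 0 0 0'; python3 - <<'E'
from h import *
import cv2
here();im,d=arm.get_image('side');cv2.imwrite('pics/s5.png',cv2.resize(im[150:270,250:410],(800,600)))
E
```

```text
t: 10.65
tcp_pos: [0.5836, -0.0048, -0.0243]
ee_rot: [-0.173, 3.137, 0.0]
contact_force: [-0.9, -0.4, -0.5]
finger_gap: 0.0002
finger_force: 0.0
t 10.65 tray [ 66.48 -81.2  -24.3 ] F [-0.92 -0.39 -0.49] gap 0.00016123846041583888
```

View pics/s5.png

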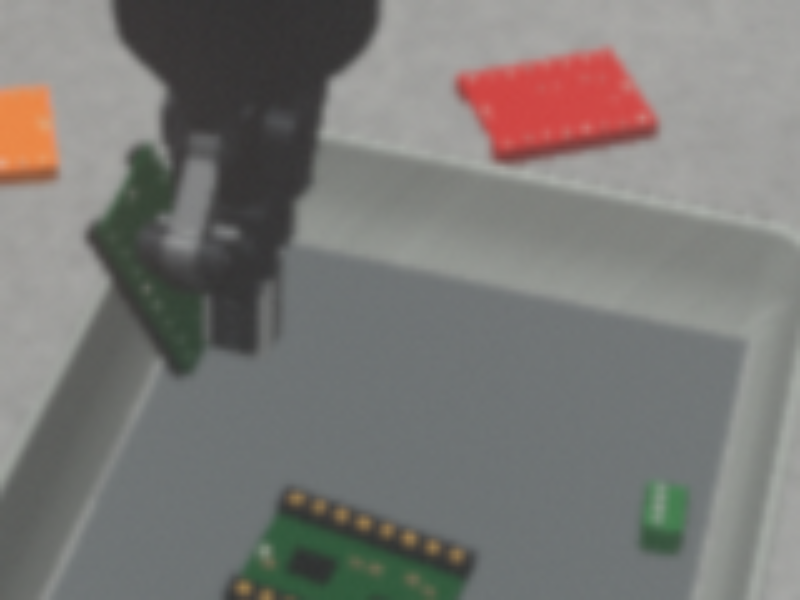

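The side view shows the board riding up the wall at about 55–60°, square. I'll push the last 10 mm and let it dwell.

```bash
python3 -m creep '-2 0 0 0 0 0 0;-4 0 0 0 0 0 0;-6 0 0 0 0 0 0;-8 0 0 0 0 0 0;-9 0 0 0 0 0 0;-10 0 0 0 0 0 0;-10 0 0 0 0 0 0;-10 0 0 0 0 0 0;-10 0 0 0 0 0 0'; python3 - <<'E'
from h import *
import cv2
here();im,d=arm.get_image('side');cv2.imwrite('pics/s6.png',cv2.resize(im[150:270,250:410],(800,600)))
c=[]
for v in range(175,235,2):
    for u in range(266,292,2):
        if im[v,u,1]>im[v,u,2]+12:
            o,r=ray('side',(u,v));c.append(RT.inv().apply(o+r*d[v,u]-T0)*1e3)
c=np.array(c);c=c[np.argsort(c[:,2])];print(len(c));print(c[::max(1,len(c)//14)])
E
```

```text
t: 11.6
tcp_pos: [0.5916, -0.0041, -0.0246]
ee_rot: [0.172, -3.134, 0.0]
contact_force: [-4.8, 1.4, 4.2]
finger_gap: -0.0006
finger_force: 3.0
t 11.60 tray [ 74.54 -81.35 -24.57] F [-4.85  1.37  4.19] gap -0.0005938534204819289
7
[[ 85.55 -61.65  11.05]
 [102.75 -85.94  61.19]
 [100.89 -71.73  61.27]
 [100.83 -80.65  61.98]
 [100.88 -90.01  62.43]
 [101.72 -65.23  62.47]
 [101.8  -74.38  62.85]]
```

View pics/s6.png

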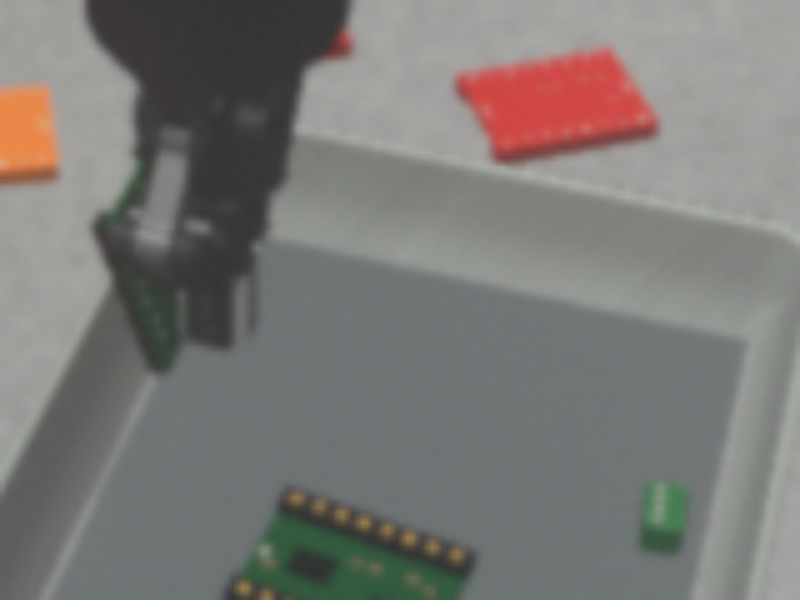

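The board is leaning at about 72–75° with its top at z ≈ 62 mm and its near edge against the foot, and the contact force is 5 N. Next I'll back off, rise, cross over and check the board still stands.

```bash
python3 -m creep '3 0 0 0 0 0 0;8 0 0 0 0 0 0;16 0 -2 0 0 0 0;25 0 -8 0 0 0 0;30 0 -25 0 0 0 0;30 0 -45 0 0 0 0;30 0 -65 0 0 0 0;30 0 -85 0 0 0 0;20 0 -95 0 0 0 0;0 0 -95 0 0 0 0;-25 0 -95 0 0 0 0;-50 0 -95 0 0 0 0;-75 0 -95 0 0 0 0;-75 0 -95 0 0 0 0;-75 0 -95 0 0 0 0'; python3 - <<'E'
from h import *
import cv2
here();im,d=arm.get_image('side');cv2.imwrite('pics/s7.png',cv2.resize(im[130:250,220:380],(800,600)))
c=[]
for v in range(165,245,2):
    for u in range(262,300,2):
        if im[v,u,1]>im[v,u,2]+12:
            o,r=ray('side',(u,v));c.append(RT.inv().apply(o+r*d[v,u]-T0)*1e3)
c=np.array(c);c=c[np.argsort(c[:,2])];print(len(c));print(c[::max(1,len(c)//14)])
E
```

```text
t: 13.15
tcp_pos: [0.6671, 0.0044, 0.0706]
ee_rot: [0.172, -3.136, -0.0]
contact_force: [-0.9, 0.2, -0.3]
finger_gap: -0.0001
finger_force: 0.0
t 13.15 tray [150.51 -81.21  70.57] F [-0.89  0.18 -0.26] gap -0.00012478016755226165
6
[[ 102.47  -76.1    61.25]
 [ 100.77  -71.4    61.58]
 [ 102.01  -65.96   61.78]
 [ 101.11  -90.61   61.88]
 [ 101.17 -100.19   62.3 ]
 [ 100.4   -79.53   63.01]]
```

View pics/s7.png

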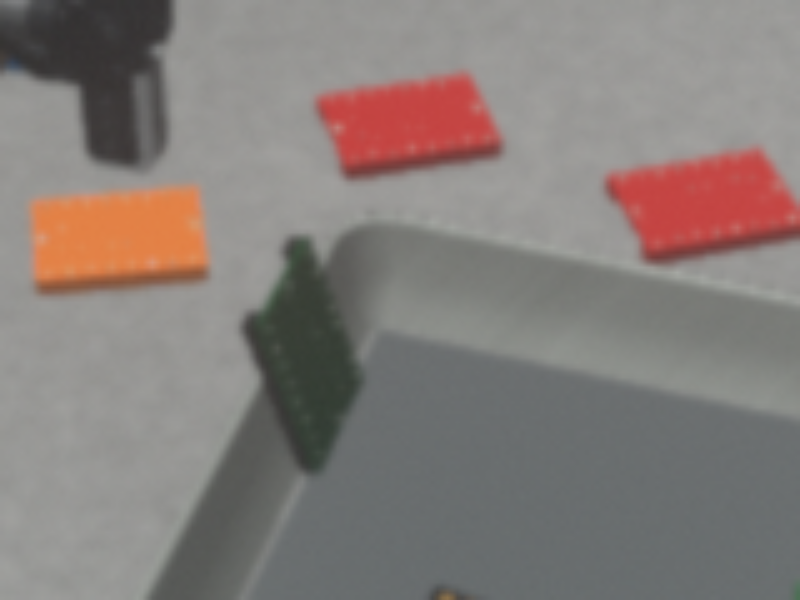

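The board is standing free, leaning on the wall. The tip is visible at crop (140,172), which is pixel (248,164). I'll check the tip height before lowering behind the board.

```bash
python3 - <<'E'
from h import *
for uv in((237,161.5),(248,164.3),(253,162)):
    for z in(.09,.1,.11):print(uv,z,RT.inv().apply(plane('side',uv,z)-T0)*1e3)
E
```

```text
(237, 161.5) 0.09 [166.3  -88.27  90.  ]
(237, 161.5) 0.1 [160.3  -76.55 100.  ]
(237, 161.5) 0.11 [154.3  -64.82 110.  ]
(248, 164.3) 0.09 [147.55 -86.99  90.  ]
(248, 164.3) 0.1 [141.99 -75.29 100.  ]
(248, 164.3) 0.11 [136.44 -63.6  110.  ]
(253, 162) 0.09 [142.4  -94.63  90.  ]
(253, 162) 0.1 [136.97 -82.75 100.  ]
(253, 162) 0.11 [131.54 -70.87 110.  ]
```

```bash
python3 -m creep '0 0 15 0 0 0 0;0 0 35 0 0 0 0;0 0 53 0 0 0 0;0 0 53 0 0 0 0;8 0 53 0 0 0 0;16 0 53 0 0 0 0;22 0 53 0 0 0 0;25 0 53 0 0 0 0;28 0 53 0 0 0 0;31 0 53 0 0 0 0;34 0 53 0 0 0 0;37 0 53 0 0 0 0;40 0 53 0 0 0 0;43 0 53 0 0 0 0;45 0 53 0 0 0 0'; python3 - <<'E'
from h import *
import cv2
here();im,d=arm.get_image('side');cv2.imwrite('pics/s8.png',cv2.resize(im[130:250,220:380],(800,600)))
E
```

```text
t: 14.7
tcp_pos: [0.6227, -0.0005, 0.0176]
ee_rot: [0.172, -3.137, 0.0]
contact_force: [0.0, 0.1, -0.2]
finger_gap: 0.0001
finger_force: 0.0
t 14.70 tray [105.8  -81.23  17.65] F [ 0.01  0.11 -0.21] gap 9.518455294848958e-05
```

View pics/s8.png

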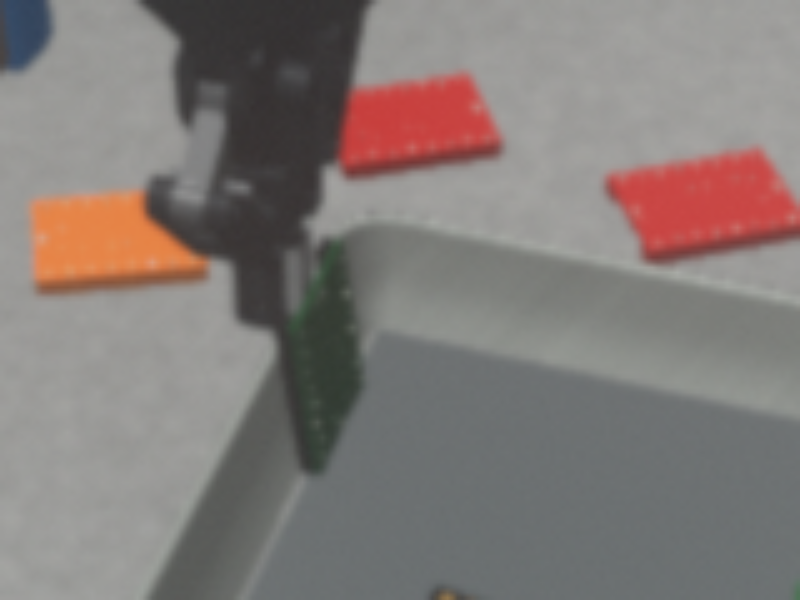

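The finger is behind the board and has drawn it nearly upright, with the base still at the foot. I have now viewed 12 pictures, over the allowed 10, so from here I'll check by depth numbers only.

```bash
python3 -m creep '3 0 0 0 0 0 0;6 0 0 0 0 0 0;9 0 0 0 0 0 0;12 0 0 0 0 0 0;15 0 0 0 0 0 0;18 0 0 0 0 0 0;18 0 0 0 0 0 0;18 0 -15 0 0 0 0;18 0 -45 0 0 0 0;-5 0 -80 0 0 0 0;-30 0 -100 0 0 0 0;-30 0 -120 0 0 0 0;-30 0 -120 0 0 0 0;-30 0 -120 0 0 0 0'; cat > chk.py <<'E'
from h import *
import cv2
here()
im,d=arm.get_image('side');p=arm.camera_params('side')
v,u=np.mgrid[150:270,230:410];o,_=ray('side',(0,0),p)
f=210/np.tan(np.radians(p['fovy']/2))
D=np.stack([(u-p['cx'])/f,(v-p['cy'])/f,np.ones(u.shape)],-1)*d[150:270,230:410,None]
W=RT.inv().apply((D.reshape(-1,3)-p['t'])@p['R']-T0)*1e3
c=im[150:270,230:410].reshape(-1,3).astype(int)
def show(n,m):
    P=W[m];print(n,len(P),'med',np.median(P,0),'lo',np.percentile(P,3,axis=0),'hi',np.percentile(P,97,axis=0))
g=(c[:,1]>c[:,2]+12)&(c[:,1]>c[:,0]+8)
L=(abs(W[:,0])<110)&(W[:,2]<80)
show('board green',g&L&(W[:,1]<-50)&(W[:,0]>-60))
m=g&L&(W[:,1]<-50)&(W[:,0]>-60)
A=np.c_[W[m][:,:2],np.ones(m.sum())];k=np.linalg.lstsq(A,W[m][:,2],rcond=None)[0];print('plane slopes deg',np.degrees(np.arctan(k[:2])))
dark=(c.max(1)<45)&L&(W[:,0]<95)&(W[:,1]<-50)&(W[:,1]>-115);show('dark',dark)
gold=(c[:,2]>c[:,0]+40)&(c[:,2]>90)&L&(W[:,1]<-45)&(W[:,0]<92);show('gold pins',gold)
E
python3 chk.py
```

```text
t: 16.15
tcp_pos: [0.6528, 0.0029, 0.1378]
ee_rot: [-0.172, 3.136, 0.001]
contact_force: [-0.8, -0.4, -0.2]
finger_gap: 0.0002
finger_force: 0.0
t 16.15 tray [136.09 -81.15 137.79] F [-0.83 -0.42 -0.2 ] gap 0.00018331964920288813
board green 378 med [ 51.55 -85.82   5.72] lo [ 21.91 -98.47   4.18] hi [ 79.22 -73.58   7.6 ]
plane slopes deg [-0.02  1.58]
  return _methods._mean(a, axis=axis, dtype=dtype,
  ret = um.true_divide(
Traceback (most recent call last):
  File "chk.py", line 17, in <module>
    dark=(c.max(1)<45)&L&(W[:,0]<95)&(W[:,1]<-50)&(W[:,1]>-115);show('dark',dark)
                                                                ~~~~^^^^^^^^^^^^^
  File "chk.py", line 11, in show
    P=W[m];print(n,len(P),'med',np.median(P,0),'lo',np.percentile(P,3,axis=0),'hi',np.percentile(P,97,axis=0))
                                                    ~~~~~~~~~~~~~^^^^^^^^^^^^
IndexError: index -1 is out of bounds for axis 0 with size 0
```

The plate's top face is now at z ≈ 6 mm, flat, spanning x 21–80 mm with only the channel between the strips showing green, so the board is turned over. Last, I'll check that the other parts are unmoved and hand in.

```bash
python3 - <<'E'
from h import *
import cv2
a=cv2.imread('pics/side0.png');b,d=arm.get_image('side')
# spares: (321,265),(288,309); plugs: (382,252),(374,299)
for n,(x,y,w,h) in dict(spare1=(295,245,52,42),spare2=(260,287,56,42),plug2=(374,242,18,20),plug1=(364,289,20,20)).items():
    D=cv2.absdiff(a[y:y+h,x:x+w],b[y:y+h,x:x+w]).max(2);r=cv2.phaseCorrelate(a[y:y+h,x:x+w,1].astype(np.float32),b[y:y+h,x:x+w,1].astype(np.float32))
    print(n,'diff mean',D.mean(),'shift',r)
b2,_=arm.get_image('side');print('motion',cv2.absdiff(b,b2)[170:260,250:390].mean());here()
E
```

```text
spare1 diff mean 1.9574175824175823 shift ((0.039888942286737006, 0.4689833976886497), 0.9723103572311715)
spare2 diff mean 1.9744897959183674 shift ((0.014124094857084657, 0.4941475509393456), 0.9724753867255317)
plug2 diff mean 2.2416666666666667 shift ((-0.03368649213185648, -0.23019009834464121), 1.0172346366776361)
plug1 diff mean 2.1675 shift ((-0.05115660766435681, -0.1392030024187978), 1.0363564479351044)
motion 0.7324338624338624
t 16.30 tray [135.28 -81.27 136.71] F [ 0.67  0.24 -0.33] gap 0.0001213437767943097
```

```bash
python3 -c "
from plant import arm
print(arm.close_job())"
```

```text
the job is handed in; nothing more can be done
None
```

The board was tipped up against the far wall and turned over, and depth shows it flat with its strips up; the spares and plugs are unmoved, the arm is clear and the job is handed in (no verdict shown), though I viewed 12 pictures, over the limit of 10.

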